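# Tilt the chute to roll the onion trolley to the photo panel, then park it under the corer

### The arm

A 6-joint arm with a two-finger parallel gripper is mounted at the origin on the work surface. World frame = base frame: x ahead of the robot, y to its left, z up, the work surface at z = 0. Lengths are in m, angles in rad, forces in N, time in s.
With the tool pointing down it reaches from about 0.425 to 0.95 m from the base axis. Payload 3.5 kg.
Tool frame: the origin (TCP) lies at the very end of the fingers, on their centre line; the grasp point (between the pads) lies 19 mm behind it (ctrl.pinch_z is the distance from the TCP to the grasp point, in m); z points along the fingers, y is the line along which they close (so a half turn about z gives the same grasp; the last joint's range is limited). The gripper opens to 85 mm and grips with 20 to 120 N. Pads are 22 mm wide; open, the fingers measure 114 mm over their backs; the gripper's body (76 mm by 85 mm) begins 54 mm behind the grasp point. The pads swing forward as they close: fully open they stand 13 mm farther back than shut.
Start: joints at [0.961, 0.286, 1.577, -0, 1.279, -0.15], TCP at [0.3, 0.605, 0.231] pointing down, gripper open.
Joint ranges: [-2.77, 2.77], [-0.9, 2.22], [0.21, 2.48], [-1.53, 4.67], [0.24, 2.81], [-2.84, 2.84]. Speed limits (rad/s): [2.79, 2.79, 3.14, 3.14, 3.14, 3.14].

### API

Orientations are given as a unit quaternion [x, y, z, w].
In Python, from plant import ctrl gives the robot as it stands. The module is installed in compiled form; this text tells all that it offers.
- The arm moves only by the shell command python3 -m crank 'ROWS' [OPENING] [FORCE]. ROWS is JSON, a list of rows, each a list of 6 numbers: the shift along the tool's x, y, z in cm, then the turn, a rotation vector about the tool's x, y, z in rad. In form: [[tx, ty, tz, rx, ry, rz], ...]. A call has 1 to 10 rows; each row is the pose to reach, as a shift and turn from the pose commanded when the call began, along the tool's axes at that moment; what a row does not reach only later rows make up. A row lasts 1/10 s, in which the tool goes at most 50 mm and 8.59 degrees, less where a joint would pass 70% of its speed; a pose out of reach is approached as far as the arm can. A call with a gripper value outside its range is refused whole. OPENING is the opening, from 0 (shut) to 1 (fully open), set as the call begins (- or left out, the last holds). The fingers move at their own pace and stop on an object; FORCE is the grip in N (left out, the last holds). Time passes only in rows, so rows that repeat a pose let the fingers close. It gives the time, the measured TCP pose, the force, the opening and the grip force at its end, in the units of the state.
- ctrl.get_state(): the state, without advancing time (a new reading comes with each control period).
- ctrl.read_camera(name): name is "scene" or "top" or "wrist"; returns (picture, depth): 420x560x3 uint8, blue, green, red; 420x560 float32, m along the optical axis (not along the pixel's ray), 0 where there is no reading.
- ctrl.camera_info(name): a dict with "K" (3x3 intrinsics, pixels), "origin" and "orientation" of the camera in the world. Camera axes: x right, y down, z forward; pixel columns grow to the right and rows downward; lengths in m; the calibration is good to about 2 mm. The wrist camera is an equidistant fisheye: a pixel r from the principal point sees the ray r / f radians off the axis. A picture is of the moment at which its call begins: read the wrist's pose just before it. camera_info takes no time and is no camera call; for the wrist camera it gives the pose at the moment of the call.
- ctrl.sign_off(): hands the job in; it is judged then, once.
The state is a dict: "time": time; "qpos": joint angles; "dq": joint speeds; "joint_efforts": joint torques, N m; "eef_pos": TCP position; "tcp_rot": TCP orientation; "contact_force": force on the tool from outside, world axes, zero at the start; "wrist_torque": the same for the moment, N m; "opening": opening from 0.0 (shut) to 1.0 (fully open); "finger_force": force on a finger pad.
Only numpy, scipy, OpenCV 4.12 (cv2) and the standard library are available. Lean on these libraries where they do the work, as an engineer would, in place of code of your own. Each camera call takes 0.05 s, during which the arm holds its last target. There are 200 camera calls.

### The job

On the salad table, grasp the black bar handle of the hinged wire-sided chute and tilt the chute so that the trolley carrying the red onion rolls, gently and without being touched, until the onion is at the middle of the lit blue-framed photo panel; keep it at rest there for a full 3 seconds for its picture. Then roll it on to rest centred under the orange corer's steel tube and keep it still there for a full 4 seconds. Finish with the robot still holding the handle and the onion resting under the tube; do not drop the chute, push the panel or corer along, or disturb the other kitchen things.

Things in the scene. Friction and masses are not known exactly. Their poses are not given: they have to be found in the camera images.
- station: Fixed coring station, plywood base board 600 x 230 x 16 mm; origin at table height, 250 mm along its x axis from the chute's hinge. Its x axis runs level along the chute from hinge to handle, y across the chute, away from photo panel and corer column, z up. Place and yaw vary; x points roughly to the robot's right (world -y).
- tray (a joint): Chute tilt about its hinge, rad, grows as the handle is raised: 0 = lowest, drooping 0.10 to the handle, on its stop (start; it falls back if let go); 0.10 = chute level; 0.22 = upper stop. Above 0.10 the trolley is driven to the hinge, below to the handle. Free hinge, no spring; chute 0.6 kg, about 3.5 to 6.5 N up at the handle holds it. Keep under 1.2 rad/s.
- chute_hinge (a point): Middle of the hinge axis, in the plane of the chute floor's upper side, 100 mm above the table. Frame turns with the chute: x along the chute to the handle, y along the hinge axis (as the station's y), z up from the floor. The chute: flat aluminium floor 88 mm wide, a steel guard wire 8 mm thick along either side (axes 100 mm apart, 40 mm up), green end plates.
- rail_end (a point): Face of the green end plate at the handle end, on the middle line at the floor's upper side, 400 mm from the hinge; frame turns with the chute as chute_hinge's. The plate at the hinge end has its face 10 mm from the hinge. The trolley's origin can travel from 55 to 355 mm from the hinge; it starts at rest at 355, against the handle-end plate.
- chute_handle (a point): Middle of the black bar handle: round, 16 mm diameter, 124 mm long along y, at x 500, z 50 mm in chute_hinge's frame (turns with the chute), on a post at each end, 112 mm apart; 100 mm above the table at the start. Grasp from above, fingers closing along the chute's length; free down to the base board between the posts, 80 mm towards the end plate.
- trolley: Onion trolley: dark red onion (ball of 33 mm radius) clamped on a yellow deck with four black wheels, 90 mm long, 74 mm wide; origin at the onion's centre, 58 mm above the chute floor; axes as chute_hinge's. Cannot leave the chute. 0.5 kg; acceleration along the chute 0.93 x 9.81 x sin(tilt from level), less drag of 0.016 m/s2 + 0.04 per s x speed (nominal). Keep under 0.4 m/s.
- panel_mark (a point): Target of the trolley's origin (onion's centre) at the photo panel: on the chute's middle line, 158 mm above the table, axes as the station. The panel: upright white light panel, blue frame 100 wide x 110 mm high, black centre line, 92 mm to the -y side of the chute, 200 to 300 mm from the hinge (varies). Within 12 mm along x counts.
- corer_mark (a point): Target of the trolley's origin (onion's centre) under the corer: on the chute's middle line, 158 mm above the table, axes as the station. Corer: orange arm on a steel column (115 mm to the -y side, 340 mm high in all), 18 mm steel tube hanging straight over the mark, lower end 220 mm above the table; 80 to 140 mm from the hinge (varies). Within 12 mm along x counts.
- bowl: White ceramic bowl, 180 mm wide, 75 mm high; origin under its centre. Leave alone.
- spoon: Wooden spoon, 220 mm long, lying on the table. Leave alone.
- carrot: Orange carrot, 183 mm long, 32 mm thick, lying on the table. Leave alone.
- jar: Amber jar with steel lid, 64 mm wide, 100 mm high; origin under its centre. Leave alone.

How it is judged:
On the way, in this order (a step that is already met when the one before it is completed fails the run):
1. the onion rests at the middle of the photo panel (within 12 mm, slower than 0.04 m/s) for 3 s (x of trolley in the frame of panel_mark between -0.012 and 0.012 m and y of trolley in the frame of panel_mark between -0.015 and 0.015 m and z of trolley in the frame of panel_mark between -0.045 and 0.045 m and linear speed of trolley below 0.04 m/s and value of joint tray above 0.04 rad), for 3 s.
2. the onion rests centred under the corer tube (within 12 mm, slower than 0.04 m/s) for 4 s (x of trolley in the frame of corer_mark between -0.012 and 0.012 m and y of trolley in the frame of corer_mark between -0.015 and 0.015 m and z of trolley in the frame of corer_mark between -0.045 and 0.045 m and linear speed of trolley below 0.04 m/s and value of joint tray above 0.04 rad), for 4 s.
At the end, for the whole second after the job is handed in: The onion on its trolley stands within 12 mm of the corer mark along the station's x axis, slower than 0.04 m/s, with the chute held up still by the robot (tray joint above 0.04 rad, slower than 0.05 rad/s) (all of step 2 and velocity of joint tray between -0.05 and 0.05 rad/s); the arm keeps its last pose, push and grip.
It fails at once if the trolley or onion is touched by the robot (contact force between any of the fingers, the arm and trolley above 0.3 N).
It fails at once if the trolley rolls faster than 0.4 m/s (linear speed of trolley above 0.4 m/s).
It fails at once if the chute is dropped or jerked (faster than 1.2 rad/s) (velocity of joint tray above 1.2 rad/s or velocity of joint tray below -1.2 rad/s).
It fails at once if the panel or corer is pushed along by more than 10 mm (distance of any of panel_mark, corer_mark from where it was at the start of the episode above 0.01 m).
It fails at once if a bystander is moved by more than 30 mm (distance of any of bowl, spoon, carrot, jar from where it was at the start of the episode above 0.03 m).
It also fails if it takes over 51 s, if anything falls off the work surface, if the arm or the gripper's body presses on something with over 40 N, if the wrist force passes 120 N, or if a joint passes its speed limit or range.

## Working session

There is one attempt and no reset: what is moved stays moved. The work goes in short steps, Python scripts to look and compute and a shell command to move; the robot and the scene stay as the last step left them, time stands still between calls to the robot, and variables do not carry over. Pictures are saved under pics/ and viewed, at most 10 in all, crops included, and the job is handed in when it is done.

```bash
mkdir -p pics; python3 - <<'E'
from plant import ctrl
import cv2,numpy as np
s=ctrl.get_state();print(s)
for n in("scene","top"):
    p,d=ctrl.read_camera(n);cv2.imwrite(f"pics/{n}0.png",p);np.save(f"pics/{n}0.npy",d);print(n,ctrl.camera_info(n))
E
```

```text
{'time': 0.0, 'qpos': array([ 9.61004230e-01,  2.87209075e-01,  1.57818377e+00,  2.79417990e-05,
        1.27860264e+00, -1.49986245e-01]), 'dq': array([ 8.27832557e-05,  3.28347929e-06, -1.33302155e-03,  1.45441724e-05,
        2.59920828e-04, -3.73782527e-04]), 'joint_efforts': array([ 1.34750095e-03, -4.05986094e+01, -2.92624068e+01, -1.14464724e-04,
        5.93684745e-03,  9.98336560e-06]), 'eef_pos': array([0.29912442, 0.60436672, 0.22991458]), 'tcp_rot': array([ 2.27886775e-01,  9.73686898e-01, -1.11079899e-03, -4.57925072e-04]), 'contact_force': array([-0.1992301 ,  0.23414687, -0.51898544]), 'wrist_torque': array([ 0.01535891, -0.00184674,  0.02515547]), 'finger_force': 0.0, 'opening': 1.0004429563031714}
scene {'K': array([[436.16763028,   0.        , 279.35924969],
       [  0.        , 436.16763028, 210.05286614],
       [  0.        ,   0.        ,   1.        ]]), 'origin': array([1.25381733, 0.21117605, 1.26252441]), 'orientation': array([ 0.62556621,  0.73819138, -0.19472961, -0.16068844])}
top {'K': array([[409.67272453,   0.        , 278.56850299],
       [  0.        , 409.67272453, 209.48927835],
       [  0.        ,   0.        ,   1.        ]]), 'origin': array([0.54184631, 0.11911053, 1.19460338]), 'orientation': array([-0.70535476,  0.70815296, -0.02569696,  0.01826783])}
```

View pics/top0.png

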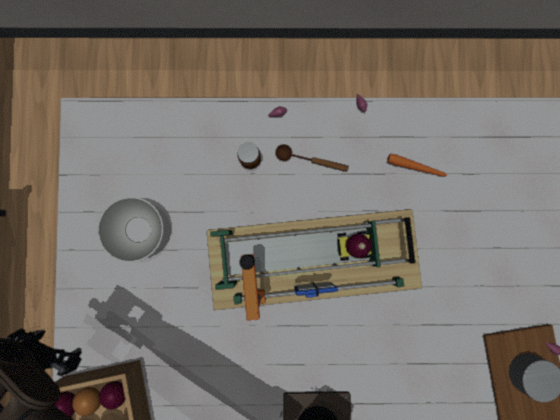

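View pics/scene0.png

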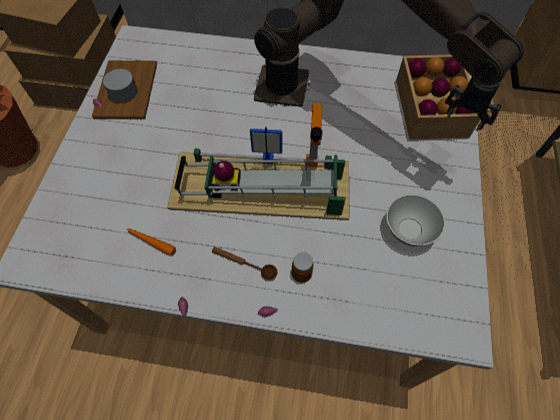

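The top view shows the chute running from the hinge on the left (≈222,260) to the handle on the right (≈408,240). The onion is at (360,245), the blue panel at (316,290), and the orange corer arm at (250,290) with its head at (247,262). The scene view agrees: handle (181,175), onion (224,171), panel (266,142) and corer (316,135). Next I'll measure these.

```bash
cat > h.py <<'E'
import numpy as np,cv2
from scipy.spatial.transform import Rotation as R
from plant import ctrl
def cloud(n,d):
    i=ctrl.camera_info(n);K=i["K"];v,u=np.mgrid[:420,:560]
    c=np.stack([(u-K[0,2])/K[0,0]*d,(v-K[1,2])/K[1,1]*d,d],-1)
    return c@R.from_quat(i["orientation"]).as_matrix().T+i["origin"]
def ray(n,u,v,z):
    i=ctrl.camera_info(n);K=i["K"];r=R.from_quat(i["orientation"]).as_matrix()@[(u-K[0,2])/K[0,0],(v-K[1,2])/K[1,1],1]
    o=i["origin"];return o+r*(z-o[2])/r[2]
E
python3 - <<'E'
from h import *
for n in("top","scene"):
    p=cv2.imread(f"pics/{n}0.png");d=np.load(f"pics/{n}0.npy");W=cloud(n,d)
    h=cv2.cvtColor(p,cv2.COLOR_BGR2HSV).astype(int);H,S,V=h[...,0],h[...,1],h[...,2];X,Y,Z=W[...,0],W[...,1],W[...,2]
    near=(X>.3)&(X<.75)&(Y>-.35)&(Y<.4)&(d>0)
    M=dict(board=near&(Z>.008)&(Z<.026)&(S>50),handle=near&(V<50)&(Z>.085)&(Z<.12)&(Y<-.1),
     onion=near&((H>160)|(H<5))&(S>100)&(Z>.1)&(Z<.2),blue=near&(H>100)&(H<125)&(S>120)&(Z>.1),
     orange=near&(H>5)&(H<16)&(S>150)&(Z>.24),green=near&(H>60)&(H<95)&(S>90)&(Z>.03),head=near&(Z>.24))
    for k,m in M.items():
        if m.sum()<5: print(n,k,m.sum());continue
        q=W[m];v,u=np.nonzero(m)
        r=cv2.minAreaRect((q[:,:2]*1000).astype(np.float32))
        print(n,k,m.sum(),"px",u.mean().round(1),v.mean().round(1),"mean",q.mean(0).round(4),"min",q.min(0).round(3),"max",q.max(0).round(3),"rect",np.round(r[0],1),np.round(r[1],1),round(r[2],2))
c=[cv2.resize(cv2.imread("pics/top0.png")[200:330,195:435],(720,390),interpolation=2),cv2.resize(cv2.imread("pics/scene0.png")[95:165,225:365],(400,200),interpolation=2)]
im=np.zeros((600,720,3),np.uint8);im[:390]=c[0];im[395:595,:400]=c[1];cv2.imwrite("pics/crop0.png",im)
E
```

```text
top board 8148 px 326.7 257.2 mean [ 0.4781 -0.0314  0.0154] min [ 0.333 -0.35   0.008] max [0.75  0.313 0.026] rect [563.2 -24.9] [402.  676.7] 5.45
top handle 388 px 393.0 241.6 mean [ 0.523  -0.197   0.1035] min [ 0.46  -0.252  0.085] max [ 0.586 -0.115  0.117] rect [ 521.9 -182.6] [118.7 129.1] 5.42
top onion 413 px 358.1 245.3 mean [ 0.5146 -0.0954  0.144 ] min [ 0.484 -0.235  0.103] max [ 0.559 -0.069  0.156] rect [ 519.9 -153.4] [ 62.1 170.6] 5.51
top blue 186 px 318.8 288.8 mean [0.4143 0.0127 0.2122] min [ 0.401 -0.249  0.104] max [0.583 0.069 0.226] rect [ 452.  -104.9] [101.8 347.1] 30.06
top orange 558 px 250.6 294.0 mean [0.4173 0.1698 0.3153] min [0.364 0.154 0.294] max [0.5   0.186 0.342] rect [431.8 171.9] [134.4  27.5] 5.72
top green 602 px 296.0 259.7 mean [0.4763 0.0594 0.1105] min [ 0.359 -0.247  0.04 ] max [0.583 0.286 0.16 ] rect [478.5  15.1] [196.9 525.3] 5.64
top head 905 px 249.6 286.6 mean [0.4331 0.1717 0.3198] min [0.362 0.152 0.294] max [0.502 0.193 0.344] rect [432.4 171.1] [140.4  31.2] 6.26
scene board 5190 px 251.5 194.7 mean [ 0.5218 -0.0149  0.0154
[... 287 characters left out ...]
5264 -0.0989  0.1401] min [ 0.466 -0.247  0.102] max [ 0.592 -0.067  0.159] rect [ 522.8 -158.9] [ 89.  180.7] 16.98
scene blue 230 px 260.8 140.9 mean [0.4359 0.0057 0.1952] min [ 0.401 -0.251  0.1  ] max [0.589 0.252 0.342] rect [489.4  -1.3] [169.7 498.5] 3.67
scene orange 221 px 315.9 120.3 mean [0.4279 0.1707 0.3139] min [0.363 0.152 0.299] max [0.505 0.191 0.339] rect [433.7 172. ] [142.7  26.9] 5.54
scene green 731 px 290.1 179.8 mean [0.4987 0.1085 0.1006] min [ 0.358 -0.248  0.03 ] max [0.593 0.286 0.343] rect [474.6  15.9] [204.  529.6] 3.8
scene head 498 px 315.9 127.7 mean [0.4537 0.174  0.3127] min [0.361 0.152 0.241] max [0.506 0.193 0.343] rect [434.3 170.7] [145.2  31.5] 7.36
```

View pics/crop0.png

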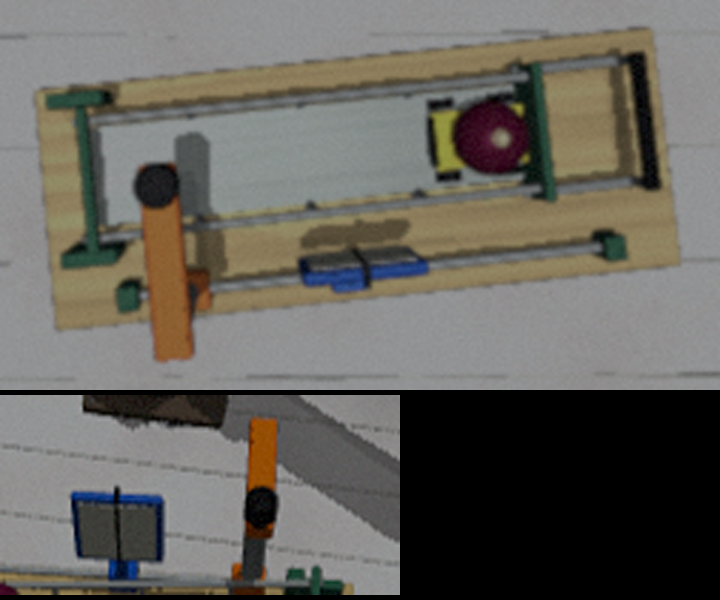

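```bash
python3 - <<'E'
from h import *
def lab(m): 
    n,l,st,c=cv2.connectedComponentsWithStats(m.astype(np.uint8));return l==1+st[1:,4].argmax()
for n in("top","scene"):
    p=cv2.imread(f"pics/{n}0.png");d=np.load(f"pics/{n}0.npy");W=cloud(n,d)
    h=cv2.cvtColor(p,cv2.COLOR_BGR2HSV).astype(int);H,S,V=h[...,0],h[...,1],h[...,2];X,Y,Z=W[...,0],W[...,1],W[...,2]
    near=(X>.3)&(X<.7)&(Y>-.35)&(Y<.4)&(d>0)
    M=dict(handle=(V<60)&(Z>.085)&(Z<.12)&(Y<-.2),onion=((H>160)|(H<8))&(S>100)&(Z>.1)&(Z<.2)&(Y>-.2),
     blue=(H>100)&(H<125)&(S>120)&(Z>.13)&(X<.46)&(Y<.1),cap=(V<75)&(Z>.27),orange=(H>5)&(H<16)&(S>150)&(Z>.28),
     board=(Z>.006)&(Z<.026)&(H>8)&(H<30)&(S>60)&(Y<.32),
     line=(V<60)&(Z>.13)&(X<.46)&(Y<.1))
    for k,m in M.items():
        m=lab(m&near);q=W[m];v,u=np.nonzero(m)
        r=cv2.minAreaRect((q[:,:2]*1000).astype(np.float32))
        print(n,k,m.sum(),"px",u.mean().round(1),v.mean().round(1),"mean",q.mean(0).round(4),"med z",np.median(q[:,2]).round(4),"rect",np.round(r[0],1),np.round(r[1],1),round(r[2],2))
        if k=="onion":
            A=np.c_[2*q,np.ones(len(q))];s=np.linalg.lstsq(A,(q**2).sum(1),rcond=None)[0];print("  sphere",s[:3].round(4),np.sqrt(s[3]+s[:3]@s[:3]).round(4))
            uu,r_=cv2.minEnclosingCircle(np.c_[u,v].astype(np.float32));print("  circle ray",ray(n,*uu,.123 ).round(4),r_)
E
```

```text
top handle 231 px 409.2 240.1 mean [ 0.5269 -0.2398  0.1051] med z 0.1055 rect [ 527.4 -240.4] [118.8  13.6] 5.98
top onion 413 px 358.0 245.4 mean [ 0.5145 -0.0951  0.1441] med z 0.1446 rect [513.2 -98.4] [62.6 58.3] 46.15
  sphere [ 0.5137 -0.0991  0.1236] 0.0313
  circle ray [ 0.5138 -0.1009  0.123 ] 12.395689964294434
top blue 101 px 305.4 291.8 mean [0.4075 0.0461 0.2156] med z 0.2185 rect [408.4  45.1] [47.7 13.2] 87.27
top cap 184 px 247.0 261.3 mean [0.4876 0.1759 0.3377] med z 0.3391 rect [487.4 176.7] [29.6 29.6] 15.49
top orange 556 px 250.6 294.1 mean [0.417  0.1698 0.3153] med z 0.3152 rect [421.8 170.9] [114.2  27.5] 5.72
top board 6349 px 313.9 264.2 mean [0.4584 0.0056 0.0153] med z 0.0152 rect [473.3   6.2] [227.7 597.9] 5.62
top line 125 px 312.0 286.0 mean [0.4156 0.0264 0.1724] med z 0.1695 rect [410.3  22.7] [18.8 94.3] 1.68
scene handle 163 px 179.9 172.7 mean [ 0.5316 -0.2405  0.1047] med z 0.1056 rect [ 530.  -241.5] [128.1  17.1] 5.7
scene onion 290 px 223.4 170.7 mean [ 0.5256 -0.0948  0.1409] med z 0.1426 rect [ 511.8 -106.4] [82.2 63.3] 61.33
  sphere [ 0.5117 -0.1008  0.1192] 0.0357
  circle ray [ 0.5126 -0.1009  0.123 ] 10.142389297485352
scene blue 162 px 266.0 134.8 mean [0.4134 0.0214 0.2016] med z 0.2166 rect [412.2  19.5] [18.2 96.9] 3.57
scene cap 203 px 315.5 137.0 mean [0.4946 0.1774 0.3217] med z 0.3302 rect [479.3 174.4] [55.2 29. ] 12.88
scene orange 179 px 316.2 115.2 mean [0.4108 0.1691 0.3151] med z 0.3148 rect [419.3 170.6] [113.6  26.9] 5.54
scene board 3765 px 261.3 199.6 mean [0.536  0.0207 0.015 ] med z 0.015 rect [476.7   5.4] [232.9 598.7] 5.58
scene line 57 px 265.5 139.3 mean [0.4172 0.0197 0.1834] med z 0.1883 rect [412.3  17.1] [22.5 10. ] 14.02
```

```bash
cat >> h.py <<'E'
a=np.radians(5.6);EX=np.array([np.sin(a),-np.cos(a),0]);EY=np.array([np.cos(a),np.sin(a),0])
HINGE=np.array([.478,.258,.1])
def st(p): q=np.asarray(p)-HINGE;return np.array([q@EX,q@EY,q[2]])
def shift(frm,q,to): return (R.from_quat(q).as_matrix().T@(np.array(to)-frm)*100).round(2)
E
python3 - <<'E'
from h import *
q=[.22789,.97369,0,0];T=R.from_quat(q).as_matrix();print(T.round(3))
print(shift(np.array([.3,.605,.231]),q,[.62,.33,.36]),"turn z",np.arctan2(*( (T.T@-EX)[[0,1]]*[-1,1])))
q2=(R.from_matrix(np.c_[-EY*-1*-1,-EX,[0,0,-1]]));M=q2.as_matrix();print(M.round(3),np.linalg.det(M))
print(shift(np.array([.62,.33,.36]),q2.as_quat(),[.62,-.05,.36]),shift(np.array([.62,.33,.36]),q2.as_quat(),[.527,-.24,.2]))
E
```

```text
[[-0.896  0.444  0.   ]
 [ 0.444  0.896  0.   ]
 [ 0.     0.    -1.   ]]
[-40.88 -10.44 -12.9 ] turn z -0.5575572383948064
[[-0.995 -0.098  0.   ]
 [-0.098  0.995  0.   ]
 [-0.     0.    -1.   ]] 1.0
[  3.71 -37.82   0.  ] [ 14.82 -55.82  16.  ]
```

```bash
python3 -m crank '[[-20,-5,-12.9,0,0,-0.15],[-40.88,-10.44,-12.9,0,0,-0.5576],[-40.88,-10.44,-12.9,0,0,-0.5576],[-40.88,-10.44,-12.9,0,0,-0.5576],[-40.88,-10.44,-12.9,0,0,-0.5576],[-40.88,-10.44,-12.9,0,0,-0.5576],[-40.88,-10.44,-12.9,0,0,-0.5576],[-40.88,-10.44,-12.9,0,0,-0.5576],[-40.88,-10.44,-12.9,0,0,-0.5576],[-40.88,-10.44,-12.9,0,0,-0.5576]]' 1 60
```

```text
time: 1.1
eef_pos: [0.6236, 0.3255, 0.3611]
tcp_rot: [-0.046, 0.999, -0.001, 0.001]
contact_force: [-0.0, 0.1, -0.1]
opening: 1.0
finger_force: 0.0
```

```bash
python3 -m crank '[[0.5,-4.9,0,0,0,0],[1,-9.8,0,0,0,0],[1.4,-14.7,0,0,0,0],[1.9,-19.6,0,0,0,0],[2.4,-24.5,0,0,0,0],[2.9,-29.4,0,0,0,0],[3.3,-34,0,0,0,0],[3.7,-37.8,0,0,0,0],[6,-41,2.5,0,0,0],[8.3,-44.5,5,0,0,0]]' && python3 -m crank '[[10.5,-4,4,0,0,0],[6.5,-11.3,11,0,0,0],[6.5,-11.3,11,0,0,0],[6.5,-11.3,11,0,0,0],[6.5,-11.3,11,0,0,0]]'
```

```text
time: 2.1
eef_pos: [0.5799, -0.1217, 0.3098]
tcp_rot: [-0.049, 0.999, -0.0, 0.001]
contact_force: [0.9, -0.0, -1.4]
opening: 0.999
finger_force: 0.0
time: 2.6
eef_pos: [0.5235, -0.2402, 0.1947]
tcp_rot: [-0.047, 0.999, 0.003, -0.004]
contact_force: [-0.2, 0.3, 0.0]
opening: 1.0
finger_force: 0.0
```

```bash
python3 - <<'E'
from h import *
print(ctrl.camera_info("wrist"))
p,d=ctrl.read_camera("wrist");cv2.imwrite("pics/w0.png",p);np.save("pics/w0.npy",d)
s=ctrl.get_state();print(s["eef_pos"],s["tcp_rot"],s["time"])
E
```

```text
{'K': array([[325.1922621 ,   0.        , 279.20840849],
       [  0.        , 325.1922621 , 210.96236977],
       [  0.        ,   0.        ,   1.        ]]), 'origin': array([ 0.44265227, -0.2488687 ,  0.33848056]), 'orientation': array([0.66452474, 0.73019496, 0.11967149, 0.1044075 ])}
[ 0.52497366 -0.23944315  0.19719928] [-0.04777915  0.99885294  0.00209644 -0.00235775] 2.65
```

View pics/w0.png

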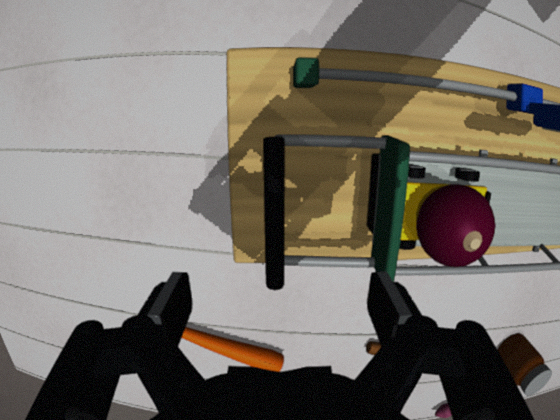

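The wrist view shows the black bar running from (273,138) to (275,288), between the open fingers at (178,300) and (388,300), with no obstruction. I'll cast rays to get its position.

```bash
python3 - <<'E'
from h import *
p=cv2.imread("pics/w0.png");o=np.array([ .44265,-.24887,.33848]);Q=R.from_quat([0.66452474,0.73019496,0.11967149,0.1044075])
m=(p.max(2)<45).astype(np.uint8);m[295:]=0;m[:,:255]=0;m[:,300:]=0;v,u=np.nonzero(m);print(len(u),u.min(),u.max(),v.min(),v.max())
def rw(u,v,z):
    x=np.array([u-279.208,v-210.962]);r=np.hypot(*x);t=r/325.192
    D=Q.apply([*(np.sin(t)*x/r),np.cos(t)]);return o+D*(z-o[2])/D[2]
P=np.array([rw(a,b,.1) for a,b in zip(u,v)]);r=cv2.minAreaRect((P[:,:2]*1000).astype(np.float32));print(r)
S=np.array([st(q) for q in P]);print(S.mean(0),S.min(0),S.max(0))
s=ctrl.get_state();tc=s["eef_pos"];z=R.from_quat(s["tcp_rot"]).as_matrix()[:,2];print("tcp",st(tc),"grasp",st(tc-.019*z),z)
E
```

```text
3074 263 299 62 289
((499.85711669921875, -244.3666229248047), (183.35086059570312, 23.34727668762207), 1.4726371765136719)
[ 5.03243022e-01 -8.87874796e-03  5.41748385e-20] [ 4.85179168e-01 -1.18117310e-01 -2.77555756e-17] [5.11596382e-01 6.44870110e-02 2.77555756e-17]
tcp [ 0.49965288 -0.00179247  0.09719928] grasp [ 0.49973692 -0.00170696  0.1161989 ] [-0.00491043  0.00396276 -0.99998009]
```

```bash
python3 -m crank '[[0,-0.25,4,0,0,0],[0,-0.25,8,0,0,0],[0,-0.25,10.5,0,0,0],[0,-0.25,11.8,0,0,0],[0,-0.25,11.8,0,0,0],[0,-0.25,11.8,0,0,0]]' 1 60 && python3 -m crank '[[0,0,0,0,0,0],[0,0,0,0,0,0],[0,0,0,0,0,0],[0,0,0,0,0,0],[0,0,0,0,0,0],[0,0,0,0,0,0],[0,0,0,0,0,0]]' 0 60; python3 - <<'E'
from h import *
s=ctrl.get_state();print(s["time"],s["eef_pos"].round(5),s["tcp_rot"],s["opening"],s["contact_force"],s["wrist_torque"],st(s["eef_pos"]))
E
```

```text
time: 3.25
eef_pos: [0.5283, -0.2424, 0.0842]
tcp_rot: [-0.049, 0.999, -0.001, 0.001]
contact_force: [1.1, 0.3, -0.1]
opening: 0.998
finger_force: 0.0
time: 3.95
eef_pos: [0.5272, -0.2434, 0.0829]
tcp_rot: [-0.049, 0.999, -0.001, 0.0]
contact_force: [-1.8, -3.4, 1.8]
opening: 0.163
finger_force: 58.6
3.95 [ 0.52716 -0.24335  0.08289] [-4.88873361e-02  9.98803784e-01 -9.70126814e-04  2.96410154e-04] 0.1626259710652687 [-1.77284977 -3.38256652  1.75321824] [-0.56765444  0.12103621 -0.05030679] [ 5.0375650e-01 -1.2229375e-06 -1.7111843e-02]
```

```bash
cat > look.py <<'E'
from h import *
import sys
def look(n,tag=None):
    p,d=ctrl.read_camera(n);W=cloud(n,d)
    if tag: cv2.imwrite(f"pics/{tag}.png",p)
    h=cv2.cvtColor(p,cv2.COLOR_BGR2HSV).astype(int);H,S=h[...,0],h[...,1];X,Y,Z=W[...,0],W[...,1],W[...,2]
    m=(((H>160)|(H<8))&(S>100)&(Z>.11)&(Z<.24)&(Y>-.2)&(Y<.3)&(X>.42)&(X<.6)).astype(np.uint8)
    k,l,s,c=cv2.connectedComponentsWithStats(m);l=l==1+s[1:,4].argmax();q=W[l];v,u=np.nonzero(l)
    # sphere centre with known radius 33 mm
    from scipy.optimize import least_squares
    r=least_squares(lambda c:np.linalg.norm(q-c,axis=1)-.033,q.mean(0)-[0,0,.02],loss="soft_l1",f_scale=.002)
    return st(r.x),len(q)
t0=None
for i,n in enumerate(sys.argv[1:]):
    s=ctrl.get_state();r,k=look(n.split(":")[0],n.split(":")[1] if ":" in n else None)
    print(n,"t",round(s["time"],2),"onion st mm",(r*1000).round(1),k,"tcp dz mm",((s["eef_pos"][2]-.08289)*1000).round(2),"st",(st(s["eef_pos"])*1000).round(1),"F",s["contact_force"].round(1))
E
python3 -m crank '[[0,0,-0.5,0,0,0],[0,0.05,-1.5,0,0,0],[0,0.1,-2.5,0,0,0],[0,0.17,-3.5,0,0,0],[0,0.2,-4.2,0,0,0],[0,0.21,-4.6,0,0,0],[0,0.21,-4.6,0,0,0],[0,0.21,-4.6,0,0,0]]'; python3 look.py top:l1 scene:l1s top
```

```text
time: 4.75
eef_pos: [0.5269, -0.2415, 0.127]
tcp_rot: [-0.049, 0.999, -0.002, 0.001]
contact_force: [3.1, -6.4, -7.4]
opening: 0.166
finger_force: 58.7
top:l1 t 4.75 onion st mm [355.9   0.6  52.4] 428 tcp dz mm 44.16 st [501.9  -0.   27. ] F [ 3.1 -6.4 -7.4]
scene:l1s t 4.8 onion st mm [355.9   1.   52.5] 300 tcp dz mm 44.1 st [501.9  -0.   27. ] F [ 3.1 -6.7 -7.1]
top t 4.85 onion st mm [355.7   0.6  52.2] 425 tcp dz mm 44.04 st [501.9  -0.   26.9] F [ 3.1 -6.4 -7. ]
```

View pics/l1.png

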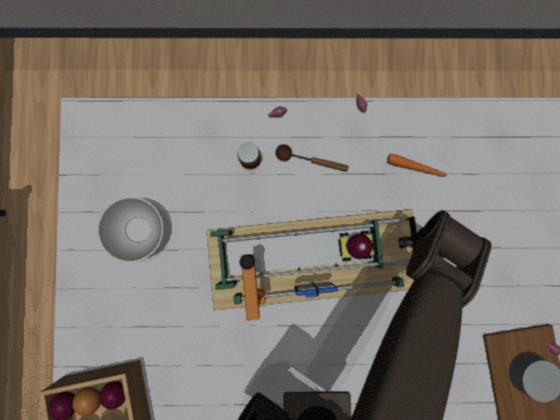

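The onion is clearly visible at (360,246), the arm doesn't block the view, and the top and scene fixes agree to 0.1 mm. I'll start a gentle roll.

```bash
python3 -m crank '[[0,0.05,-0.6,0,0,0],[0,0.11,-1.1,0,0,0],[0,0.11,-1.1,0,0,0],[0,0.11,-1.1,0,0,0],[0,0.11,-1.1,0,0,0],[0,0.11,-1.1,0,0,0],[0,0.11,-1.1,0,0,0],[0,0.11,-1.1,0,0,0]]' | head -2; python3 look.py top scene top
```

```text
time: 5.7
eef_pos: [0.5268, -0.2405, 0.1378]
top t 5.7 onion st mm [337.8   0.8  59.9] 427 tcp dz mm 54.91 st [500.9  -0.   37.8] F [ 2.4 -6.1 -6.9]
scene t 5.75 onion st mm [335.    0.9  59.8] 306 tcp dz mm 54.91 st [500.9  -0.   37.8] F [ 3.2 -6.4 -7.3]
top t 5.8 onion st mm [332.6   0.6  59.8] 424 tcp dz mm 54.93 st [500.9  -0.   37.8] F [ 3.1 -5.7 -7.8]
```

```bash
python3 -m crank '[[0,0,0,0,0,0],[0,0,0,0,0,0],[0,0,0,0,0,0],[0,0,0,0,0,0],[0,-0.05,0.48,0,0,0],[0,-0.05,0.48,0,0,0]]' | head -2; python3 look.py top scene top
```

```text
time: 6.45
eef_pos: [0.5269, -0.241, 0.1327]
top t 6.45 onion st mm [284.6   0.5  56.6] 417 tcp dz mm 49.81 st [501.4  -0.   32.7] F [ 3.2 -5.8 -5.9]
scene t 6.5 onion st mm [281.1   1.1  56.7] 301 tcp dz mm 50.03 st [501.4  -0.   32.9] F [ 3.  -6.3 -6.2]
top t 6.55 onion st mm [276.5   0.7  56.9] 416 tcp dz mm 50.16 st [501.4  -0.   33.1] F [ 3.5 -6.1 -5.9]
```

```bash
python3 -m crank '[[0,-0.05,0.5,0,0,0],[0,-0.05,0.5,0,0,0],[0,-0.05,0.5,0,0,0],[0,-0.05,0.5,0,0,0],[0,-0.05,0.5,0,0,0],[0,-0.05,0.5,0,0,0],[0,-0.02,0.25,0,0,0],[0,0,0,0,0,0]]' | head -2; python3 look.py top scene top
```

```text
time: 7.4
eef_pos: [0.5269, -0.2409, 0.1334]
top t 7.4 onion st mm [241.6   0.7  57. ] 418 tcp dz mm 50.47 st [501.3  -0.   33.4] F [ 2.7 -6.1 -6.5]
scene t 7.45 onion st mm [242.1   1.3  57.5] 306 tcp dz mm 50.92 st [501.3  -0.   33.8] F [ 1.7 -5.5 -5.6]
top t 7.5 onion st mm [241.6   0.5  57.1] 417 tcp dz mm 50.74 st [501.4  -0.   33.6] F [ 2.8 -5.9 -5.4]
```

```bash
python3 -m crank '[[0,0.03,-0.4,0,0,0],[0,0.03,-0.4,0,0,0],[0,0.03,-0.4,0,0,0],[0,0,0.06,0,0,0],[0,0,0.06,0,0,0],[0,0,0.06,0,0,0]]' | head -2; python3 look.py top scene top
```

```text
time: 8.15
eef_pos: [0.5269, -0.241, 0.1328]
top t 8.15 onion st mm [234.7   0.7  56.7] 419 tcp dz mm 49.88 st [501.4  -0.   32.8] F [ 2.4 -5.9 -5.3]
scene t 8.2 onion st mm [234.1   1.4  57. ] 298 tcp dz mm 49.9 st [501.4  -0.   32.8] F [ 2.7 -5.9 -5.1]
top t 8.25 onion st mm [233.4   0.7  56.7] 414 tcp dz mm 49.91 st [501.4  -0.   32.8] F [ 2.6 -6.9 -6.2]
```

```bash
python3 -m crank '[[0,0,0,0,0,0],[0,0,0,0,0,0],[0,0,0,0,0,0],[0,0,0,0,0,0],[0,0,0,0,0,0],[0,0,0,0,0,0]]' | head -2; python3 look.py top:p1 scene:p1s; python3 - <<'E'
from h import *
for f,n,b in (("p1","top",(185,0,325,420)),("p1s","scene",(0,0,0,0))):
    p=cv2.imread(f"pics/{f}.png")
    cv2.imwrite(f"pics/{f}c.png",cv2.resize(p[225:325,220:360] if n=="top" else p[110:210,230:350],None,fx=5,fy=5,interpolation=2))
p=cv2.imread("pics/scene0.png");d=np.load("pics/scene0.npy");W=cloud("scene",d);S=(W-HINGE)@np.c_[EX,EY,[0,0,1]]
h=cv2.cvtColor(p,cv2.COLOR_BGR2HSV);b=(h[...,0]>100)&(h[...,0]<125)&(h[...,1]>120)&(S[...,2]>.03)&(S[...,1]<-.06)&(S[...,0]>.15)&(S[...,0]<.35)
print("blue panel along",S[b][:,0].min(),S[b][:,0].max())
dk=(p.max(2)<70)&(abs(S[...,1]+.09)<.03)&(S[...,0]>.19)&(S[...,0]<.27)&(S[...,2]>.03)&(S[...,2]<.11)
print("line",S[dk].mean(0),dk.sum(),S[dk].std(0))
E
```

```text
time: 8.9
eef_pos: [0.5269, -0.241, 0.1328]
top:p1 t 8.9 onion st mm [231.8   0.4  56.8] 415 tcp dz mm 49.96 st [501.4  -0.   32.8] F [ 2.2 -6.2 -5.4]
scene:p1s t 8.95 onion st mm [232.3   1.3  56.8] 301 tcp dz mm 49.96 st [501.4  -0.   32.8] F [ 2.7 -6.2 -6.4]
blue panel along 0.1508252362222379 0.2941116102745168
line [ 0.23014465 -0.08314681  0.07088708] 397 [0.02300285 0.00171515 0.0229584 ]
```

View pics/p1sc.png

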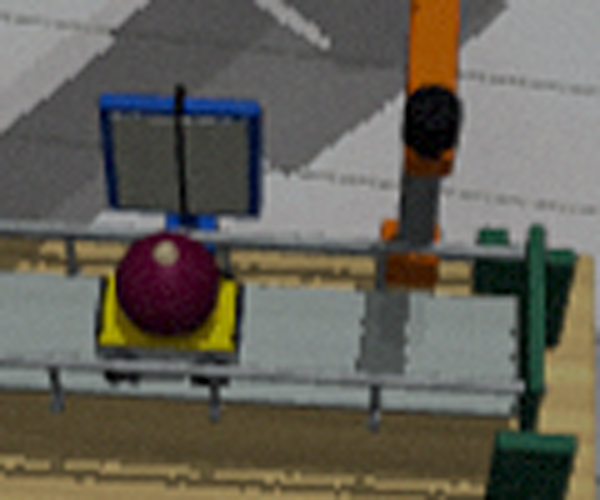

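The onion is at crop (168,283), roughly in front of the panel's black line at (180,88)–(185,215), seen obliquely. I'll cast the line's pixels onto the panel plane.

```bash
python3 - <<'E'
from h import *
def plane(n,u,v,y):
    i=ctrl.camera_info(n);K=i["K"];r=R.from_quat(i["orientation"]).as_matrix()@[(u-K[0,2])/K[0,0],(v-K[1,2])/K[1,1],1]
    o=st(i["origin"]);r=np.array([r@EX,r@EY,r[2]]);return o+r*(y-o[1])/r[1]
for c in((180,88),(182.5,150),(185,212),(110,155),(255,155),(103,103),(260,107)): print(c,plane("scene",230+c[0]/5-.4,110+c[1]/5-.4,-.088).round(4))
# tube/cap in top & scene
for u,v in ((247,261.3),):print("cap top",st(ray("top",u,v,.34)))
print("cap scene",st(ray("scene",230+433/5-.4,110+122/5-.4,.33)))
s=st(ray("scene",230+168/5-.4,110+283/5-.4,.158));print("onion",s)
E
python3 -m crank '[[0,0,0,0,0,0],[0,0,0,0,0,0],[0,0,0,0,0,0],[0,0,0,0,0,0],[0,0,0,0,0,0],[0,0,0,0,0,0],[0,0,0,0,0,0],[0,0,0,0,0,0],[0,0,0,0,0,0],[0,0,0,0,0,0]]' |head -1;python3 look.py top
```

```text
(180, 88) [ 0.2294 -0.088   0.1369]
(182.5, 150) [ 0.2298 -0.088   0.0774]
(185, 212) [ 0.2303 -0.088   0.0131]
(110, 155) [ 0.2761 -0.088   0.0687]
(255, 155) [ 0.1843 -0.088   0.0761]
(103, 103) [ 0.2772 -0.088   0.1193]
(260, 107) [ 0.181  -0.088   0.1229]
cap top [0.08266158 0.00165159 0.24      ]
cap scene [0.08059266 0.00456392 0.23      ]
onion [2.32048399e-01 2.32100276e-05 5.80000000e-02]
time: 10.0
top t 10.0 onion st mm [233.4   0.6  56.8] 411 tcp dz mm 49.99 st [501.4  -0.   32.9] F [ 2.1 -7.  -4.4]
```

```bash
python3 -m crank '[[0,0,0,0,0,0],[0,0,0,0,0,0],[0,0,0,0,0,0],[0,0,0,0,0,0],[0,0,0,0,0,0],[0,0,0,0,0,0],[0,0,0,0,0,0],[0,0,0,0,0,0],[0,0,0,0,0,0],[0,0,0,0,0,0]]' |head -1;python3 look.py top scene;python3 -m crank '[[0,0,0,0,0,0],[0,0,0,0,0,0],[0,0,0,0,0,0],[0,0,0,0,0,0],[0,0,0,0,0,0],[0,0,0,0,0,0],[0,0,0,0,0,0],[0,0,0,0,0,0],[0,0,0,0,0,0],[0,0,0,0,0,0]]' |head -1;python3 look.py top scene
```

```text
time: 11.05
top t 11.05 onion st mm [236.4   0.7  56.7] 409 tcp dz mm 49.96 st [ 5.014e+02 -1.000e-01  3.280e+01] F [ 1.9 -7.1 -4.9]
scene t 11.1 onion st mm [237.2   1.4  56.7] 299 tcp dz mm 49.98 st [501.4  -0.   32.9] F [ 2.6 -5.5 -5.3]
time: 12.15
top t 12.15 onion st mm [242.2   0.4  56.7] 418 tcp dz mm 49.96 st [501.4  -0.   32.9] F [ 2.  -6.1 -5.7]
scene t 12.2 onion st mm [242.9   1.2  56.6] 295 tcp dz mm 49.95 st [501.4  -0.   32.8] F [ 1.7 -5.5 -5.2]
```

```bash
python3 -m crank '[[0,0.03,-0.48,0,0,0],[0,0.03,-0.48,0,0,0],[0,0.03,-0.48,0,0,0],[0,0,-0.09,0,0,0],[0,0,-0.09,0,0,0],[0,0,-0.09,0,0,0],[0,0,-0.09,0,0,0],[0,0,-0.09,0,0,0]]' | head -2; python3 look.py top scene
```

```text
time: 13.05
eef_pos: [0.5269, -0.2409, 0.1338]
top t 13.05 onion st mm [236.7   0.6  57.2] 411 tcp dz mm 50.88 st [501.3  -0.   33.8] F [ 2.6 -6.2 -5.9]
scene t 13.1 onion st mm [236.5   1.1  57.3] 303 tcp dz mm 50.86 st [501.3  -0.   33.7] F [ 2.  -6.6 -6.5]
```

```bash
python3 -m crank '[[0,0,0,0,0,0],[0,0,0,0,0,0],[0,0,0,0,0,0],[0,0,0,0,0,0],[0,0,0,0,0,0],[0,0,0,0,0,0],[0,0,0,0,0,0],[0,0,0,0,0,0],[0,0,0,0,0,0],[0,0,0,0,0,0]]' |head -1;python3 look.py top;python3 -m crank '[[0,0,0,0,0,0],[0,0,0,0,0,0],[0,0,0,0,0,0],[0,0,0,0,0,0],[0,0,0,0,0,0],[0,0,0,0,0,0],[0,0,0,0,0,0],[0,0,0,0,0,0],[0,0,0,0,0,0],[0,0,0,0,0,0]]' |head -1;python3 look.py top
```

```text
time: 14.15
top t 14.15 onion st mm [231.4   0.8  57.2] 414 tcp dz mm 50.88 st [ 5.013e+02 -1.000e-01  3.380e+01] F [ 1.5 -6.5 -6.3]
time: 15.2
top t 15.2 onion st mm [231.4   0.5  57.3] 412 tcp dz mm 50.9 st [501.3  -0.   33.8] F [ 2.2 -5.7 -5.8]
```

```bash
python3 -m crank '[[0,0,0,0,0,0],[0,0,0,0,0,0],[0,0,0,0,0,0],[0,0,0,0,0,0],[0,0,0,0,0,0],[0,0,0,0,0,0],[0,0,0,0,0,0],[0,0,0,0,0,0],[0,0,0,0,0,0],[0,0,0,0,0,0]]' |head -1;python3 -m crank '[[0,0,0,0,0,0],[0,0,0,0,0,0],[0,0,0,0,0,0],[0,0,0,0,0,0],[0,0,0,0,0,0],[0,0,0,0,0,0]]' |head -1;python3 look.py top; python3 -m crank '[[0,0.05,-0.5,0,0,0],[0,0.05,-0.5,0,0,0],[0,0.05,-0.5,0,0,0],[0,0.05,-0.5,0,0,0],[0,0.05,-0.5,0,0,0],[0,0.05,-0.5,0,0,0],[0,0.05,-0.5,0,0,0],[0,0.05,-0.5,0,0,0],[0,0.05,-0.5,0,0,0],[0,0.05,-0.5,0,0,0]]' |head -2;python3 look.py top scene top
```

```text
time: 16.25
time: 16.85
top t 16.85 onion st mm [231.5   0.7  57.2] 419 tcp dz mm 50.88 st [501.3  -0.   33.8] F [ 2.8 -6.1 -5.1]
time: 17.9
eef_pos: [0.5269, -0.2404, 0.1389]
top t 17.9 onion st mm [192.4   0.9  59.1] 419 tcp dz mm 55.98 st [500.8  -0.   38.9] F [ 2.4 -5.4 -5.3]
scene t 17.95 onion st mm [188.3   1.2  58.7] 304 tcp dz mm 55.95 st [500.8  -0.   38.8] F [ 2.7 -5.9 -4.9]
top t 18.0 onion st mm [183.8   1.   59.1] 413 tcp dz mm 55.98 st [500.8  -0.   38.9] F [ 2.1 -5.1 -3.8]
```

```bash
python3 -m crank '[[0,-0.05,0.5,0,0,0],[0,-0.05,0.5,0,0,0],[0,-0.05,0.5,0,0,0]]' | head -2; python3 look.py top scene
```

```text
time: 18.35
eef_pos: [0.5269, -0.2409, 0.1339]
top t 18.35 onion st mm [150.7   0.6  57.4] 419 tcp dz mm 51.0 st [501.3  -0.   33.9] F [ 2.1 -6.  -5.2]
scene t 18.4 onion st mm [146.    1.3  57.1] 308 tcp dz mm 51.07 st [501.3  -0.   34. ] F [ 3.  -5.6 -4.3]
```

```bash
python3 -m crank '[[0,0,0,0,0,0],[0,-0.05,0.5,0,0,0],[0,-0.05,0.5,0,0,0],[0,-0.05,0.5,0,0,0],[0,-0.05,0.5,0,0,0],[0,-0.05,0.5,0,0,0],[0,-0.05,0.5,0,0,0],[0,-0.05,0.5,0,0,0],[0,-0.02,0.2,0,0,0],[0,0,0,0,0,0]]' | head -2; python3 look.py top scene
```

```text
time: 19.45
eef_pos: [0.5269, -0.2409, 0.1344]
top t 19.45 onion st mm [82.6  0.9 57.3] 270 tcp dz mm 51.46 st [501.3  -0.   34.4] F [ 1.2 -6.  -4.2]
scene t 19.5 onion st mm [82.   1.4 57.3] 302 tcp dz mm 51.76 st [501.2  -0.   34.7] F [ 1.8 -6.1 -4.2]
```

```bash
python3 -m crank '[[0,0,0.03,0,0,0],[0,0,0.03,0,0,0],[0,0,0.03,0,0,0],[0,0,0.03,0,0,0]]' | head -2; python3 look.py scene:c1 top:c1t;python3 - <<'E'
import cv2
p=cv2.imread("pics/c1.png");cv2.imwrite("pics/c1c.png",cv2.resize(p[110:210,250:370],None,fx=5,fy=5,interpolation=2))
E
```

```text
time: 19.95
eef_pos: [0.5269, -0.2409, 0.134]
scene:c1 t 19.95 onion st mm [72.1  1.8 56.7] 304 tcp dz mm 51.12 st [501.3  -0.   34. ] F [ 1.1 -5.5 -3.4]
top:c1t t 20.0 onion st mm [70.8  0.3 57.6] 244 tcp dz mm 51.13 st [501.3  -0.   34. ] F [ 0.8 -6.3 -3.9]
```

View pics/c1c.png

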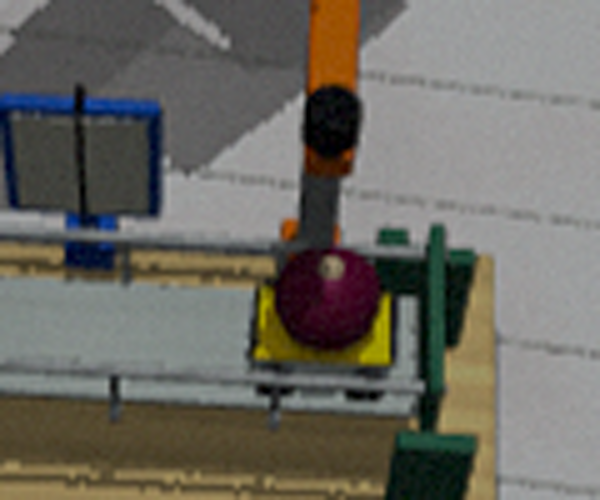

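The onion, at crop (328,297), has drifted slightly past the tube's black cap (332,120). I'll bring it back about 11 mm.

```bash
python3 -m crank '[[0,-0.05,0.47,0,0,0],[0,-0.05,0.47,0,0,0],[0,-0.05,0.47,0,0,0],[0,-0.05,0.47,0,0,0],[0,-0.02,0.24,0,0,0],[0,0,0.02,0,0,0],[0,0,0.02,0,0,0]]' | head -2; python3 look.py scene top scene
```

```text
time: 20.75
eef_pos: [0.5269, -0.2409, 0.1341]
scene t 20.75 onion st mm [71.8  1.3 57.2] 303 tcp dz mm 51.18 st [501.3  -0.   34.1] F [ 1.9 -6.2 -4. ]
top t 20.8 onion st mm [72.1  0.7 57.6] 238 tcp dz mm 51.03 st [501.3  -0.   33.9] F [ 1.7 -6.4 -3.8]
scene t 20.85 onion st mm [72.7  1.5 57.4] 294 tcp dz mm 51.01 st [501.3  -0.   33.9] F [ 1.  -6.4 -4.2]
```

```bash
python3 -m crank '[[0,-0.03,0.35,0,0,0],[0,-0.03,0.35,0,0,0],[0,0,0,0,0,0],[0,0,0,0,0,0],[0,0,0,0,0,0],[0,0,0,0,0,0],[0,0,0,0,0,0],[0,0,0,0,0,0]]' | head -2; python3 look.py scene top scene
```

```text
time: 21.7
eef_pos: [0.5269, -0.2409, 0.1338]
scene t 21.7 onion st mm [84.8  1.5 57.2] 301 tcp dz mm 50.9 st [501.3  -0.   33.8] F [ 1.2 -6.2 -4.3]
top t 21.75 onion st mm [84.7  0.9 57.1] 284 tcp dz mm 50.88 st [ 5.013e+02 -1.000e-01  3.380e+01] F [ 1.5 -6.7 -3.7]
scene t 21.8 onion st mm [85.6  1.4 56.9] 299 tcp dz mm 50.88 st [501.3  -0.   33.8] F [ 1.6 -7.  -4.3]
```

```bash
python3 -m crank '[[0,0.03,-0.4,0,0,0],[0,0.03,-0.4,0,0,0],[0,0,0,0,0,0],[0,0,0,0,0,0],[0,0,0,0,0,0],[0,0,0,0,0,0],[0,0,0,0,0,0],[0,0,0,0,0,0]]' | head -2; python3 look.py scene top scene
```

```text
time: 22.65
eef_pos: [0.5269, -0.2409, 0.1337]
scene t 22.65 onion st mm [83.1  1.4 57.3] 305 tcp dz mm 50.84 st [501.3  -0.   33.7] F [ 1.5 -5.8 -3.1]
top t 22.7 onion st mm [81.9  0.4 57.6] 275 tcp dz mm 50.85 st [501.3  -0.   33.7] F [ 1.3 -6.3 -3.4]
scene t 22.75 onion st mm [82.7  1.3 57.1] 294 tcp dz mm 50.87 st [501.3  -0.   33.8] F [ 0.7 -6.1 -4.6]
```

Nearly at rest on the mark, so I'll hold and watch.

```bash
Z='[0,0,0,0,0,0]'; python3 -m crank '[[0,0,0,0,0,0],[0,0,0,0,0,0],[0,0,0,0,0,0],[0,0,0,0,0,0],[0,0,0,0,0,0],[0,0,0,0,0,0],[0,0,0,0,0,0],[0,0,0,0,0,0],[0,0,0,0,0,0],[0,0,0,0,0,0]]' | head -1; python3 look.py scene top; python3 -m crank '[[0,0,0,0,0,0],[0,0,0,0,0,0],[0,0,0,0,0,0],[0,0,0,0,0,0],[0,0,0,0,0,0],[0,0,0,0,0,0],[0,0,0,0,0,0],[0,0,0,0,0,0],[0,0,0,0,0,0],[0,0,0,0,0,0]]' | head -1; python3 look.py scene top
```

```text
time: 23.8
scene t 23.8 onion st mm [82.1  1.5 56.8] 298 tcp dz mm 50.88 st [501.3  -0.   33.8] F [ 2.  -6.8 -3.3]
top t 23.85 onion st mm [81.6  0.5 57.5] 268 tcp dz mm 50.88 st [501.3  -0.   33.8] F [ 1.8 -5.  -4.7]
time: 24.9
scene t 24.9 onion st mm [82.4  1.6 57.5] 304 tcp dz mm 50.87 st [501.3  -0.   33.8] F [ 1.8 -6.5 -4.2]
top t 24.95 onion st mm [81.8  0.3 57.5] 268 tcp dz mm 50.86 st [501.3  -0.   33.8] F [ 1.8 -5.2 -4.3]
```

At rest at 82 mm. I'll hold it past 4 s with margin.

```bash
python3 -m crank '[[0,0,0,0,0,0],[0,0,0,0,0,0],[0,0,0,0,0,0],[0,0,0,0,0,0],[0,0,0,0,0,0],[0,0,0,0,0,0],[0,0,0,0,0,0],[0,0,0,0,0,0],[0,0,0,0,0,0],[0,0,0,0,0,0]]' | head -1; python3 -m crank '[[0,0,0,0,0,0],[0,0,0,0,0,0],[0,0,0,0,0,0],[0,0,0,0,0,0],[0,0,0,0,0,0],[0,0,0,0,0,0],[0,0,0,0,0,0],[0,0,0,0,0,0],[0,0,0,0,0,0],[0,0,0,0,0,0]]' | head -1; python3 -m crank '[[0,0,0,0,0,0],[0,0,0,0,0,0],[0,0,0,0,0,0],[0,0,0,0,0,0],[0,0,0,0,0,0],[0,0,0,0,0,0],[0,0,0,0,0,0],[0,0,0,0,0,0],[0,0,0,0,0,0],[0,0,0,0,0,0]]'; python3 look.py scene top && python3 -c "
from plant import ctrl
print(ctrl.sign_off())"
```

```text
time: 26.0
time: 27.0
time: 28.0
eef_pos: [0.5269, -0.2409, 0.1337]
tcp_rot: [-0.049, 0.999, -0.002, 0.0]
contact_force: [2.8, -6.5, -4.2]
opening: 0.165
finger_force: 59.2
scene t 28.0 onion st mm [82.4  1.5 57.2] 296 tcp dz mm 50.85 st [501.3  -0.   33.7] F [ 2.8 -6.5 -4.2]
top t 28.05 onion st mm [81.5  0.4 57.6] 274 tcp dz mm 50.86 st [501.3  -0.   33.7] F [ 2.5 -5.9 -4.4]
the job is handed in; nothing more can be done
None
```

I handed the job in at about 28 s; by the camera measurements the onion rested over 3 s at the panel (within about 2 mm) and over 5 s under the corer tube (within about 1 mm), with the handle still held, but the sign-off returned no verdict.

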